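# Call the assembler and point out the bracket that lacks its bushing

## Task

One of the five brackets in the slotted rack has come without its black bushing: call the assembler by pressing the big mushroom-headed button on the call box fully in and letting it go, then show what has to be put right. Point down at that bracket's empty bore with the fingertips about two centimetres above it and stay there for two seconds, then in the same way point at the bin of bushings, about two centimetres above the middle of its mouth, for two seconds. Point closely at no other bracket or bin, and apart from the call button touch nothing on the bench: every bracket stays as it stands in the rack and nothing is picked up.

Things in the scene. Friction and masses are not known exactly. Their poses are not given: they have to be found in the camera images.
- call_button (a joint): Travel of the call button, m: 0 released, 0.006 fully in; it counts as pressed above 0.0045. Spring return, 2 N to start it and 5 N at the bottom; pressed straight down.
- call_top (a point): Top centre of the call button: the large black mushroom head, 40 mm dia., 78 mm above the bench when released, at one end of the grey two-button call box. The point goes down with the button.
- cancel_button (a joint): Travel of the cancel button, m: 0 released, 0.004 fully in. It is the small flat black button, 23 mm dia., 62 mm above the bench, on the same box, 62 mm from the call button. Not to be pressed.
- callbox: Fixed grey call box, 125 (x) x 72 (y) x 52 mm high, its long side roughly pointing away from the robot; cable at its +x end. Origin: centre of its underside. The call button is 30 mm towards -x of it, the cancel button 32 mm towards +x. It stands at the left or the right end of the work.
- rack: Fixed slate-coloured slotted rack, 89 (x) x 212 (y) x 40 mm, holding five upright brackets side by side along its y, 42 mm apart (their bores 22 mm towards +x of the rack's centre line). Origin: centre of its underside. Not the longer full rack that stands at the far edge of the bench.
- bracket_bare: The bracket without its bushing: bronze-grey machined plate, 10 mm thick (y), 78 deep (x), with a slanting slotted arm and, on top, a round boss of 23 mm dia. with an open bore of 13.5 mm, lower than the black bushings of its neighbours. Loose (about 0.16 kg), standing in any of the five slots. Origin: on the underside of its foot, right under the bore's axis; z up.
- empty_bore (a point): Centre of the open mouth of the bare bore, on bracket_bare, 108 mm above that bracket's origin and about 114 mm above the bench. Neighbouring bushings stand 18 mm higher, 42 mm to either side, so there is room between them for closed fingers, not for open ones.
- bin_bushings: Fixed grey open bin, 108 (x) x 78 (y) x 46 mm, its front wall (-x) 30 mm, heaped with black stepped bushings to at most 40 mm. Origin: centre of its underside, 4 mm above the bench. One of three bins side by side, 81 mm apart.
- bushings_mouth (a point): Centre of the mouth of the bin of bushings, 46 mm above its underside, level with the back rim.
- bin_bolts: The like bin, filled with steel socket-head bolts. Origin: centre of its underside.
- bin_washers: The like bin, filled with flat metal washers. Origin: centre of its underside.
- bracket_a: A good bracket, complete with its bushing: same bronze-grey plate as bracket_bare (its height without bushing 108) plus a black stepped bushing, 23 dia., standing 18 higher, top 126 above the origin. Loose, standing in a rack slot. Origin: on the underside of its foot, right under the axis of boss and bushing; z up.
- bracket_b: A good bracket, complete with its bushing: same bronze-grey plate as bracket_bare (its height without bushing 108) plus a black stepped bushing, 23 dia., standing 18 higher, top 126 above the origin. Loose, standing in a rack slot. Origin: on the underside of its foot, right under the axis of boss and bushing; z up.
- bracket_c: A good bracket, complete with its bushing: same bronze-grey plate as bracket_bare (its height without bushing 108) plus a black stepped bushing, 23 dia., standing 18 higher, top 126 above the origin. Loose, standing in a rack slot. Origin: on the underside of its foot, right under the axis of boss and bushing; z up.
- bracket_d: A good bracket, complete with its bushing: same bronze-grey plate as bracket_bare (its height without bushing 108) plus a black stepped bushing, 23 dia., standing 18 higher, top 126 above the origin. Loose, standing in a rack slot. Origin: on the underside of its foot, right under the axis of boss and bushing; z up.
- mallet: Bystander: rubber mallet lying in front of the bins, head 52 dia. x 80, 255 mm long with its handle. Origin: under the head.
- screwdriver: Bystander: screwdriver lying in front of the rack.
- threadlocker: Bystander: small red bottle, 32 dia. x 85 mm, standing behind the bins. Origin: centre of its underside.
- grease_jar: Bystander: white jar, 64 dia. x 65 mm, at the end of the work across from the call box. Origin: centre of its underside.
- tape_roll: Bystander: roll of tape lying flat behind the work, 90 dia. x 24 mm.
- pliers: Bystander: blue-handled pliers lying behind the work.
- spanner: Bystander: spanner lying behind the work.
Mind the look-alikes: they are no part of the job. Leave any green look-alike of the bracket_d alone. What is shaped like the bracket_a but green is not meant.

How it is judged:
By the outcome, as a careful person would: the job done as asked, in the order asked, and still so for the second after the job is handed in, with the robot touching nothing.
It also fails if it takes over 61 s, if anything falls off the work surface, if the arm or the gripper's body presses on something with over 40 N, if the wrist force passes 120 N, or if a joint passes its speed limit or range.

## Robot

A 6-joint arm with a two-finger parallel gripper is mounted at the origin on the work surface. World frame = base frame: x ahead of the robot, y to its left, z up, the work surface at z = 0. Lengths are in m, angles in rad, forces in N, time in s.
With the tool pointing down it reaches from about 0.25 to 0.775 m from the base axis. Payload 4 kg.
Tool frame: the origin (TCP) lies at the very end of the fingers, on their centre line; the grasp point (between the pads) lies 19 mm behind it; z points along the fingers, y is the line along which they close (so a half turn about z gives the same grasp; the last joint's range is limited). The gripper opens to 94 mm and grips with 3 to 60 N. Pads are 16 mm wide; open, the fingers measure 119 mm over their backs; the gripper's body (75 mm by 177 mm) begins 78 mm behind the grasp point.
Start: joints at [1.096, 0.087, 1.371, -0, 1.684, -0.103], TCP at [0.2, 0.512, 0.206] pointing down, gripper open.
Joint ranges: [-3.1, 3.1], [-0.76, 2.03], [0.27, 2.55], [-1.08, 4.22], [0.17, 2.65], [-2.57, 2.57]. Speed limits (rad/s): [2.79, 2.79, 3.14, 3.14, 3.14, 3.14].

## Interface

Orientations are given as [roll, pitch, yaw] about the fixed x, y, z axes, in that order (R = Rz(yaw) Ry(pitch) Rx(roll)).
In Python, from bench import robot, vision gives the robot as it stands.
- The arm moves only by the shell command python3 -m crank 'ROWS'. ROWS is JSON, a list of rows, each a list of 3 entries, a list of its own where there are three numbers: the closure, from 0 (fully open) to 1 (shut), then the shift along the tool's x, y, z in m, then the turn, a rotation vector about the tool's x, y, z in degrees. A call has 1 to 8 rows; each row shifts and turns the commanded pose from where the row before left it, along the tool's axes as they then stand; what a row does not reach is not made up. A row lasts 1/10 s, in which the tool goes at most 50 mm and 8.59 degrees, less where a joint would pass 70% of its speed; a pose out of reach is approached as far as the arm can. A call with a gripper value outside its range is refused whole. The fingers move at their own pace and stop on an object; the grip force is fixed at half the most. Time passes only in rows, so rows that do not move let the fingers close. It gives the time, the measured TCP pose, the force, the opening and the grip force at its end, in the units of the state.
- robot.get_obs(): the state, without advancing time (a new reading comes with each control period).
- vision.snapshot(name): name is "scene" or "side" or "wrist"; returns a dict with "color" (480x640x3 uint8, red, green, blue), "z_map" (480x640 float32, m along the optical axis (not along the pixel's ray), 0 where there is no reading), "fx", "fy", "cx", "cy" (pixels), "dist" ([k1, k2, p1, p2, k3] as OpenCV has them; the pictures are not rectified), "R" (3x3) and "t" (3): a world point X has camera coordinates R X + t. Camera axes: x right, y down, z forward; pixel columns grow to the right and rows downward; lengths in m; the calibration is good to about 2 mm. A picture is of the moment at which its call begins.
- robot.close_job(): hands the job in; it is judged then, once.
The state is a dict: "time": time; "joint_positions": joint angles; "qvel": joint speeds; "joint_torque": joint torques, N m; "tool_pos": TCP position; "ee_rot": TCP orientation; "wrist_force": force on the tool from outside, world axes, zero at the start; "wrist_torque": the same for the moment, N m; "width": finger opening in m; "finger_force": force on a finger pad.
Only numpy, scipy, OpenCV 4.12 (cv2) and the standard library are available. Lean on these libraries where they do the work, as an engineer would, in place of code of your own. Each camera call takes 0.05 s, during which the arm holds its last target. There are 200 camera calls.

## Working session

There is one attempt and no reset: what is moved stays moved. The work goes in short steps, Python scripts to look and compute and a shell command to move; the robot and the scene stay as the last step left them, time stands still between calls to the robot, and variables do not carry over. Pictures are saved under pics/ and viewed, at most 10 in all, crops included, and the job is handed in when it is done.

```bash
mkdir -p pics
cat > h.py <<'E'
import numpy as np, cv2, pickle
from bench import robot, vision
def snap(n):
    s=vision.snapshot(n); cv2.imwrite(f'pics/{n}_{np.random.randint(1e6)}.png',s['color'][:,:,::-1]); pickle.dump(s,open(n+'.pkl','wb')); return s
def ray(s,u,v):
    K=np.array([[s['fx'],0,s['cx']],[0,s['fy'],s['cy']],[0,0,1]])
    p=cv2.undistortPoints(np.array([[[u,v]]],float),K,np.array(s['dist'],float))[0,0]
    R=np.array(s['R']);return -R.T@np.array(s['t']), R.T@np.array([p[0],p[1],1])
def onz(s,u,v,z):
    o,d=ray(s,u,v); return o+d*(z-o[2])/d[2]
def depth(s,u,v):
    o,d=ray(s,u,v); return o+d*s['z_map'][int(v),int(u)]
E
python3 - <<'E'
from h import *
for n in('scene','side'):
    s=snap(n); cv2.imwrite(f'pics/a_{n}.png',s['color'][:,:,::-1]); print(n,-np.array(s['R']).T@np.array(s['t']))
o=robot.get_obs();print(o['time'],o['tool_pos'],o['ee_rot'],o['width'])
E
```

```text
scene [0.94424265 0.56267506 1.2639224 ]
side [ 0.09614844 -0.58177165  0.73769951]
0.1 [0.19959152 0.51197688 0.20440992] [-3.13957610e+00 -1.98206703e-04  2.76976721e+00] 0.09414787605605601
```

View pics/a_scene.png

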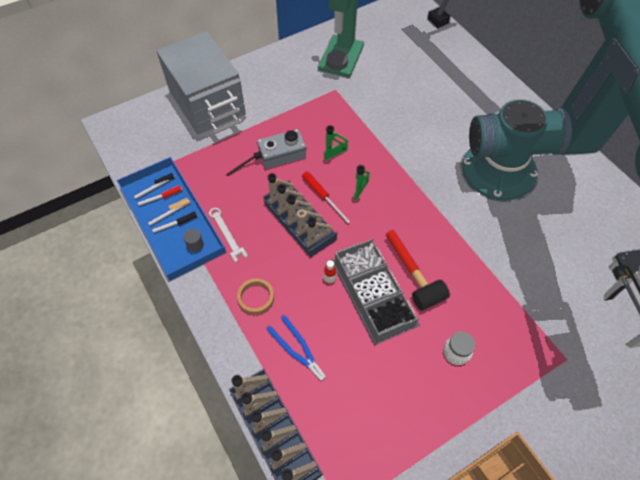

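View pics/a_side.png

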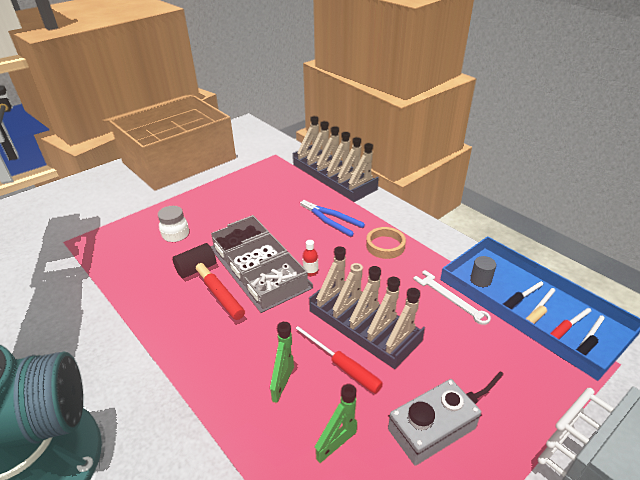

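The scene view shows the call button at (291,136), with the small cancel button at (270,145). The rack's bosses run from (272,178) to (315,225), and the one without a bushing is near (302,213). The bushing bin is at (390,312), the washers at (375,288) and the bolts at (361,258).
The side view shows the call head at (421,412) and cancel at (453,399). The bare boss is at (355,270), second from the left, and the bushing bin is at (239,234).
Possible mix-ups, in side-view pixels: complete brackets at (339,255), (375,272), (393,284) and (413,295), green ones at (284,330) and (348,393), and the far rack at (335,150). I choose (355,270).

Run:
```python
from h import *
a,b=[pickle.load(open(n+'.pkl','rb')) for n in('scene','side')]
def tri(p,q):
    o,d=ray(a,*p);o2,e=ray(b,*q); d/=np.linalg.norm(d);e/=np.linalg.norm(e)
    t=np.linalg.lstsq(np.c_[d,-e],o2-o,rcond=None)[0]; x,y=o+d*t[0],o2+e*t[1]; return ((x+y)/2).round(3),np.linalg.norm(x-y).round(4)
for n,p,q,z in[('call',(291,136),(421,412),.078),('cancel',(270,145),(453,399),.062),('bore',(302,213),(355,268),.114),('bush',(390,312),(239,234),.045),('wash',(375,288),(256,257),.045),('bolt',(361,258),(275,284),.045)]:
    print(n,tri(p,q),onz(a,*p,z).round(3),onz(b,*q,z).round(3))
for u,v in[(339,253),(375,270),(393,283),(413,295)]: print(onz(b,u,v,.132).round(3))
A=cv2.resize(a['color'][115:345,230:450],None,fx=2.6,fy=2.6,interpolation=2)[:,:,::-1]
B=cv2.resize(b['color'][220:460,300:500],None,fx=2.5,fy=2.5,interpolation=2)[:,:,::-1]
cv2.imwrite('pics/cA.png',A);cv2.imwrite('pics/cB.png',B)
```

```text
call (array([ 0.472, -0.362,  0.071]), np.float64(0.0026)) [ 0.473 -0.356  0.078] [ 0.469 -0.365  0.078]
cancel (array([ 0.533, -0.376,  0.057]), np.float64(0.004)) [ 0.534 -0.37   0.062] [ 0.532 -0.378  0.062]
bore (array([ 0.588, -0.099,  0.113]), np.float64(0.0012)) [ 0.588 -0.098  0.114] [ 0.588 -0.101  0.114]
bush (array([0.529, 0.212, 0.042]), np.float64(0.001)) [0.53  0.212 0.045] [0.527 0.209 0.045]
wash (array([0.52 , 0.136, 0.028]), np.float64(0.0003)) [0.525 0.142 0.045] [0.51  0.119 0.045]
bolt (array([0.502, 0.045, 0.023]), np.float64(0.0021)) [0.509 0.055 0.045] [0.49  0.025 0.045]
[ 0.581 -0.064  0.132]
[ 0.597 -0.142  0.132]
[ 0.596 -0.187  0.132]
[ 0.6   -0.23   0.132]
```

View pics/cA.png

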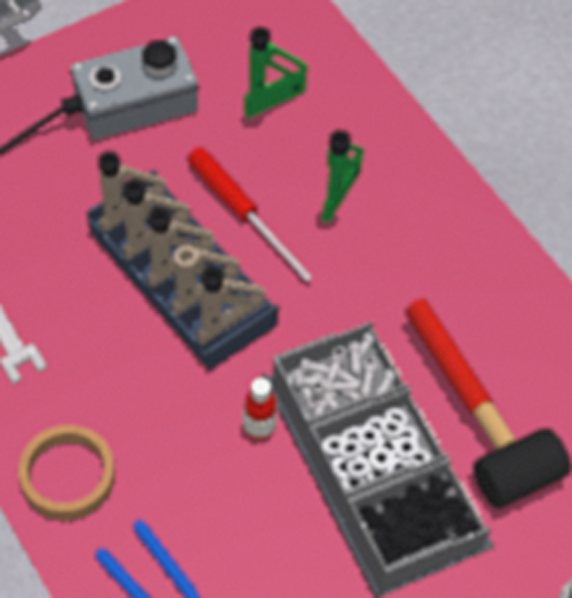

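View pics/cB.png

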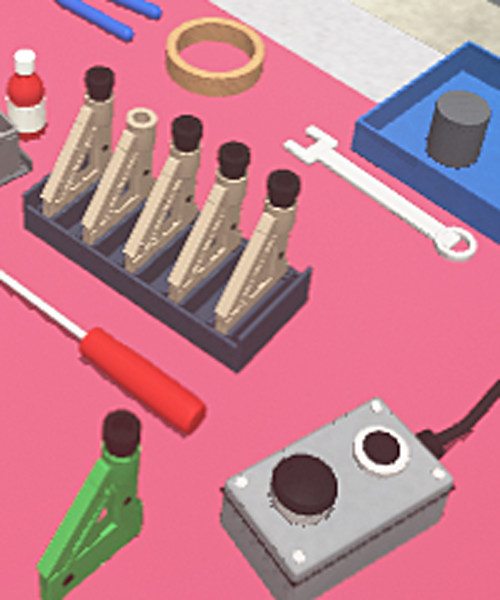

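The crops confirm the choices: the bare boss shows an open ring at crop B (141,118), second from the bin end. The big mushroom head is at crop B (305,485), and the bushing bin is the end bin, at crop A (420,515). I'll close the fingers and travel to the call button.

```bash
python3 -m crank '[[1,[-0.028,-0.036,0],[0,0,0]],[1,[-0.028,-0.036,0],[0,0,0]],[1,[-0.028,-0.036,0],[0,0,0]],[1,[-0.028,-0.036,0],[0,0,0]],[1,[-0.028,-0.036,0],[0,0,0]],[1,[-0.028,-0.036,0],[0,0,0]],[1,[-0.028,-0.036,0],[0,0,0]],[1,[-0.028,-0.036,0],[0,0,0]]]'
python3 -m crank '[[1,[-0.028,-0.036,0],[0,0,0]],[1,[-0.028,-0.036,0],[0,0,0]],[1,[-0.028,-0.036,0],[0,0,0]],[1,[-0.028,-0.036,0],[0,0,0]],[1,[-0.028,-0.036,0],[0,0,0]],[1,[-0.028,-0.036,0],[0,0,0]],[1,[-0.028,-0.036,0],[0,0,0]],[1,[0,0,0],[0,0,0]]]'
cat >> h.py <<'E'
from scipy.spatial.transform import Rotation as Ro
def go(x):
    o=robot.get_obs(); R=Ro.from_euler('xyz',o['ee_rot']).as_matrix()
    print(o['time'],'tool',np.round(o['tool_pos'],4),'rpy',np.round(o['ee_rot'],3),'w',o['width'],'F',np.round(o['wrist_force'],1)); print('shift',(R.T@(np.array(x)-o['tool_pos'])).round(4))
E
python3 - <<'E'
from h import *
go([.471,-.361,.12])
s=snap('wrist'); cv2.imwrite('pics/w1.png',s['color'][:,:,::-1])
E
```

```text
time: 0.9
tool_pos: [0.3037, 0.161, 0.2051]
ee_rot: [3.142, 0.0, 2.771]
wrist_force: [1.6, 0.1, -0.1]
width: 0.0334
finger_force: 0.0
time: 1.7
tool_pos: [0.395, -0.1474, 0.2041]
ee_rot: [-3.14, -0.002, 2.763]
wrist_force: [0.1, 0.6, -0.2]
width: 0.0004
finger_force: 0.0
1.7 tool [ 0.395  -0.1474  0.2041] rpy [-3.140e+00 -2.000e-03  2.763e+00] w 0.00039012822303692427 F [ 0.1  0.6 -0.2]
shift [-0.1497 -0.1703  0.084 ]
```

View pics/w1.png

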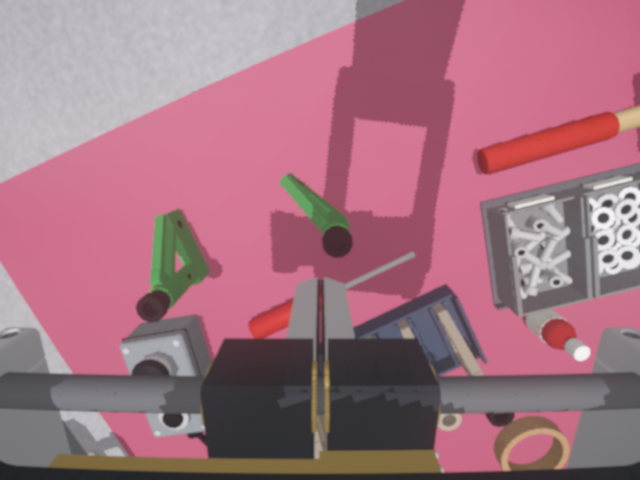

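The wrist view shows the closed fingertips at about (320,290), the call head at (151,370), cancel at (173,418) and the bare ring at (450,421). I'll check both positions with this view.

Run:
```python
from h import *
s=pickle.load(open('wrist.pkl','rb'))
for u,v,z in[(151,368,.078),(450,421,.114),(173,418,.062)]: print(onz(s,u,v,z).round(3),depth(s,u,v).round(3))
go([.471,-.361,.12])
```

```text
[ 0.458 -0.353  0.078] [ 0.459 -0.354  0.076]
[ 0.592 -0.099  0.114] [ 0.595 -0.099  0.111]
[ 0.529 -0.374  0.062] [ 0.529 -0.373  0.063]
1.75 tool [ 0.3946 -0.145   0.2043] rpy [ 3.141e+00 -3.000e-03  2.765e+00] w 0.00039644122027411013 F [-0.4  0.2 -0.5]
shift [-0.1507 -0.1729  0.0838]
```

```bash
python3 -m crank '[[1,[-0.03,-0.034,0],[0,0,0]],[1,[-0.03,-0.034,0],[0,0,0]],[1,[-0.03,-0.034,0],[0,0,0]],[1,[-0.03,-0.034,0],[0,0,0]],[1,[-0.03,-0.034,0],[0,0,0]],[1,[0,-0.002,0.04],[0,0,0]],[1,[0,0,0.04],[0,0,0]],[1,[0,0,0.02],[0,0,0]]]'
python3 -m crank '[[1,[0,0,0],[0,0,0]]]'
python3 - <<'E'
from h import *
go([.470,-.360,.0735])
s=snap('side');cv2.imwrite('pics/s2.png',cv2.resize(s['color'][220:460,300:500],None,fx=2.5,fy=2.5)[:,:,::-1])
E
```

```text
time: 2.55
tool_pos: [0.471, -0.3549, 0.1009]
ee_rot: [3.138, -0.007, 2.771]
wrist_force: [0.8, 0.4, -0.7]
width: 0.0001
finger_force: 0.0
time: 2.65
tool_pos: [0.4704, -0.3543, 0.1007]
ee_rot: [3.137, -0.009, 2.771]
wrist_force: [-0.2, -0.3, 0.6]
width: 0.0006
finger_force: 0.0
2.65 tool [ 0.4704 -0.3543  0.1007] rpy [ 3.137 -0.009  2.771] w 0.0005525600638368918 F [-0.2 -0.3  0.6]
shift [-0.0019 -0.0056  0.0272]
```

View pics/s2.png

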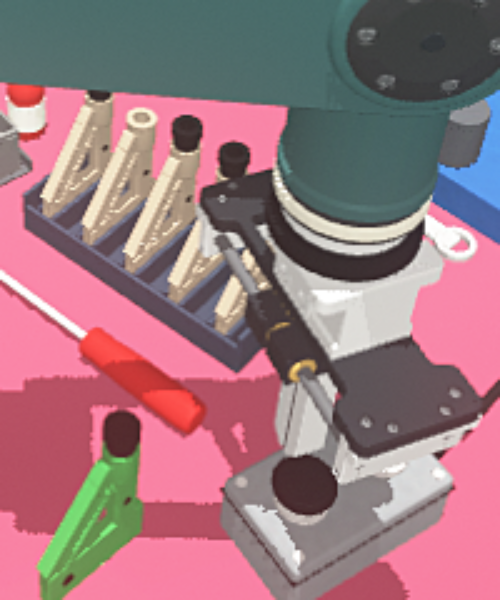

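The fingertips are just above and behind the black head at crop (303,485), and the other objects are clear. Next I shift 6 mm sideways and press.

```bash
python3 -m crank '[[1,[-0.002,-0.006,0.01],[0,0,0]],[1,[0,0,0.01],[0,0,0]],[1,[0,0,0.004],[0,0,0]],[1,[0,0,0.003],[0,0,0]],[1,[0,0,0.002],[0,0,0]],[1,[0,0,0],[0,0,0]]]'; python3 -c "
from h import *
go([.47,-.36,.07]); s=vision.snapshot('side'); R,t=np.array(s['R']),np.array(s['t'])
for P in ([.4704,-.3543,.1007],[.471,-.361,.078]):
    c=R@np.array(P)+t; print(c[:2]/c[2]*s['fx']+[s['cx'],s['cy']])"
```

```text
time: 3.3
tool_pos: [0.472, -0.3643, 0.0769]
ee_rot: [3.142, 0.0, 2.77]
wrist_force: [-1.3, 0.2, 3.2]
width: 0.0004
finger_force: 1.2
3.3 tool [ 0.472  -0.3643  0.0769] rpy [3.142 0.    2.77 ] w 0.00043075655920071516 F [-1.3  0.2  3.2]
shift [0.0034 0.0033 0.0069]
[417.16377601 396.9259837 ]
[419.17457675 408.31459564]
```

```bash
python3 -m crank '[[1,[0,0,0.002],[0,0,0]],[1,[0,0,0.002],[0,0,0]],[1,[0,0,0],[0,0,0]],[1,[0,0,0],[0,0,0]]]'; python3 -c "
from h import *
go([.47,-.36,.07])"
```

```text
time: 3.75
tool_pos: [0.4721, -0.3644, 0.0729]
ee_rot: [-3.141, 0.001, 2.77]
wrist_force: [-1.2, 1.4, 4.7]
width: 0.0005
finger_force: 2.2
3.75 tool [ 0.4721 -0.3644  0.0729] rpy [-3.141e+00  1.000e-03  2.770e+00] w 0.00045847396527541454 F [-1.2  1.4  4.7]
shift [0.0036 0.0034 0.0029]
```

Force is 4.7 N, nearly at the bottom. I'll press another couple of mm until it stops.

```bash
python3 -m crank '[[1,[0,0,0.0015],[0,0,0]],[1,[0,0,0.0015],[0,0,0]],[1,[0,0,0],[0,0,0]],[1,[0,0,0],[0,0,0]]]'
```

```text
time: 4.15
tool_pos: [0.4722, -0.3645, 0.0719]
ee_rot: [-3.141, 0.002, 2.77]
wrist_force: [-3.5, 2.7, 13.0]
width: 0.0003
finger_force: 6.0
```

The force rose to 13 N, so the button is fully in. I'll release upwards, then go round the front of the brackets to a point in front of the bare one.

```bash
python3 -m crank '[[1,[0,0,-0.02],[0,0,0]],[1,[0,0,-0.045],[0,0,0]],[1,[0,0,-0.045],[0,0,0]],[1,[0,0,-0.03],[0,0,0]]]'
python3 -m crank '[[1,[0.0145,0.0407,0],[0,0,0]],[1,[0.0145,0.0407,0],[0,0,0]],[1,[0.0145,0.0407,0],[0,0,0]],[1,[0.0145,0.0407,0],[0,0,0]],[1,[0.0145,0.0407,0],[0,0,0]],[1,[0.0145,0.0407,0],[0,0,0]],[1,[0,0,0],[0,0,0]],[1,[0,0,0],[0,0,0]]]'
python3 - <<'E'
from h import *
go([.589,-.100,.134])
s=snap('side');b=s
R,t=np.array(s['R']),np.array(s['t']); z=s['z_map']
print('button top', [depth(s,u,v).round(4) for u,v in((421,412),(424,414),(418,412))])
a=pickle.load(open('scene.pkl','rb'))
# bushing bin corners (scene crop A px) at rim height
for u,v in[(354,492),(380,566),(488,540),(455,468)]: print(onz(a,u/2.6+230,v/2.6+115,.045).round(3))
s=snap('wrist'); cv2.imwrite('pics/w2.png',s['color'][:,:,::-1])
E
```

```text
time: 4.55
tool_pos: [0.4725, -0.365, 0.2121]
ee_rot: [-3.14, 0.003, 2.77]
wrist_force: [1.6, -1.2, 0.5]
width: 0.0007
finger_force: 0.0
time: 5.35
tool_pos: [0.4796, -0.1047, 0.2088]
ee_rot: [-3.141, -0.0, 2.772]
wrist_force: [-0.3, -0.1, 0.6]
width: 0.0004
finger_force: 0.0
5.35 tool [ 0.4796 -0.1047  0.2088] rpy [-3.141 -0.     2.772] w 0.00037311784840965586 F [-0.3 -0.1  0.6]
shift [-0.1003  0.0439  0.0748]
button top [array([ 0.4687, -0.3654,  0.0784]), array([ 0.4697, -0.3703,  0.078 ]), array([ 0.4658, -0.3622,  0.0775])]
[0.568 0.166 0.045]
[0.588 0.238 0.045]
[0.49  0.268 0.045]
[0.474 0.195 0.045]
```

View pics/w2.png

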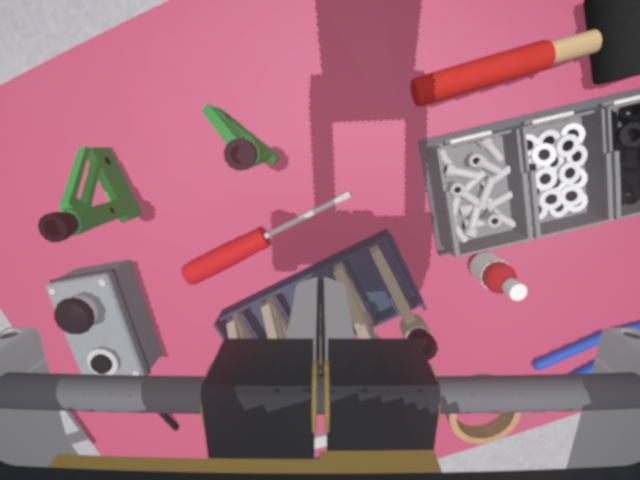

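The wrist view shows the button back out, with its top measured at 0.078. The bare bore is hidden behind the gripper, and its neighbour is at (421,343). I'll move over the bore, lower to about 2 cm above it, then check.

```bash
python3 -m crank '[[1,[-0.034,0.0147,0],[0,0,0]],[1,[-0.033,0.0146,0],[0,0,0]],[1,[-0.033,0.0146,0],[0,0,0]],[1,[0,0,0.035],[0,0,0]],[1,[0,0,0.02],[0,0,0]],[1,[0,0,0.015],[0,0,0]],[1,[0,0,0.004],[0,0,0]],[1,[0,0,0],[0,0,0]]]'
python3 - <<'E'
from h import *
go([.589,-.100,.134])
s=snap('side'); A=cv2.resize(s['color'][210:330,290:440],None,fx=4,fy=4)[:,:,::-1]
q=snap('scene'); B=cv2.resize(q['color'][150:270,230:340],None,fx=4,fy=4)[:,:,::-1]
cv2.imwrite('pics/s3.png',cv2.resize(np.hstack([A,B]),None,fx=.75,fy=.75))
E
```

```text
time: 6.25
tool_pos: [0.5884, -0.1014, 0.1351]
ee_rot: [-3.142, -0.001, 2.768]
wrist_force: [0.8, 0.2, -0.1]
width: 0.0006
finger_force: 0.0
6.25 tool [ 0.5884 -0.1014  0.1351] rpy [-3.142e+00 -1.000e-03  2.768e+00] w 0.0005666589685618682 F [ 0.8  0.2 -0.1]
shift [-0.0001  0.0016  0.0011]
```

View pics/s3.png

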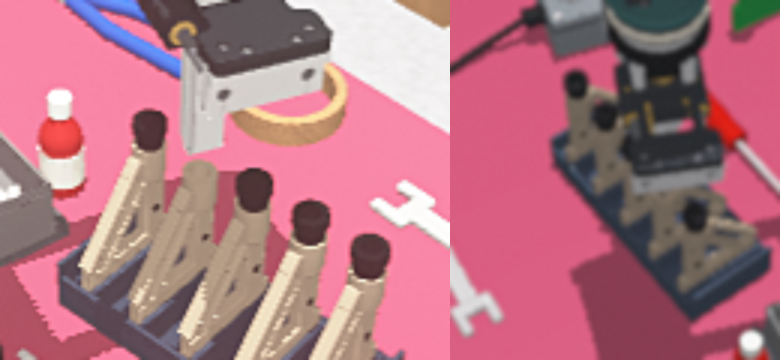

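The side crop shows the fingertips at (205,150), right above the bare boss at (200,170), with a small gap and nothing touched. I'll hold there for over 2 s.

```bash
H='x'; python3 -m crank '[[1,[0,0,0.001],[0,0,0]],[1,[0,0,0],[0,0,0]],[1,[0,0,0],[0,0,0]],[1,[0,0,0],[0,0,0]],[1,[0,0,0],[0,0,0]],[1,[0,0,0],[0,0,0]],[1,[0,0,0],[0,0,0]],[1,[0,0,0],[0,0,0]]]'
python3 -m crank '[[1,[0,0,0],[0,0,0]],[1,[0,0,0],[0,0,0]],[1,[0,0,0],[0,0,0]],[1,[0,0,0],[0,0,0]],[1,[0,0,0],[0,0,0]],[1,[0,0,0],[0,0,0]],[1,[0,0,0],[0,0,0]],[1,[0,0,0],[0,0,0]]]'
python3 -m crank '[[1,[0,0,0],[0,0,0]],[1,[0,0,0],[0,0,0]],[1,[0,0,0],[0,0,0]],[1,[0,0,0],[0,0,0]],[1,[0,0,0],[0,0,0]],[1,[0,0,0],[0,0,0]],[1,[0,0,0],[0,0,0]],[1,[0,0,0],[0,0,0]]]'
python3 -m crank '[[1,[0,0,0],[0,0,0]],[1,[0,0,0],[0,0,0]],[1,[0,0,-0.04],[0,0,0]],[1,[0,0,-0.04],[0,0,0]],[1,[0.044,-0.02,0],[0,0,0]],[1,[0.044,-0.02,0],[0,0,0]],[1,[0.044,-0.02,0],[0,0,0]],[1,[0,0,0],[0,0,0]]]'
python3 -c "
from h import *
go([.530,.217,.19])"
```

```text
time: 7.15
tool_pos: [0.5887, -0.1006, 0.1344]
ee_rot: [3.142, -0.0, 2.77]
wrist_force: [0.2, -0.4, 0.4]
width: 0.0001
finger_force: 0.0
time: 7.95
tool_pos: [0.5887, -0.1006, 0.1345]
ee_rot: [3.142, 0.0, 2.77]
wrist_force: [-0.3, -1.1, 0.1]
width: 0.0004
finger_force: 0.0
time: 8.75
tool_pos: [0.5887, -0.1006, 0.1345]
ee_rot: [3.141, 0.0, 2.77]
wrist_force: [-0.7, -0.2, 0.3]
width: 0.0004
finger_force: 0.0
time: 9.55
tool_pos: [0.439, -0.108, 0.214]
ee_rot: [-3.141, -0.002, 2.768]
wrist_force: [-0.3, -0.1, -0.9]
width: 0.0005
finger_force: 0.0
9.55 tool [ 0.439 -0.108  0.214] rpy [-3.141e+00 -2.000e-03  2.768e+00] w 0.000535378027451015 F [-0.3 -0.1 -0.9]
shift [0.0338 0.3358 0.0239]
```

```bash
python3 -m crank '[[1,[0.0042,0.042,0],[0,0,0]],[1,[0.0042,0.042,0],[0,0,0]],[1,[0.0042,0.042,0],[0,0,0]],[1,[0.0042,0.042,0],[0,0,0]],[1,[0.0042,0.042,0],[0,0,0]],[1,[0.0042,0.042,0],[0,0,0]],[1,[0,0,0],[0,0,0]],[1,[0,0,0],[0,0,0]]]'
python3 - <<'E'
from h import *
go([.530,.217,.19])
s=snap('wrist'); cv2.imwrite('pics/w3.png',s['color'][:,:,::-1])
E
```

```text
time: 10.35
tool_pos: [0.5124, 0.1362, 0.2141]
ee_rot: [-3.141, -0.0, 2.772]
wrist_force: [-0.3, -0.1, -0.4]
width: 0.0004
finger_force: 0.0
10.35 tool [0.5124 0.1362 0.2141] rpy [-3.141 -0.     2.772] w 0.0003942658833241925 F [-0.3 -0.1 -0.4]
shift [0.0127 0.0817 0.0241]
```

View pics/w3.png

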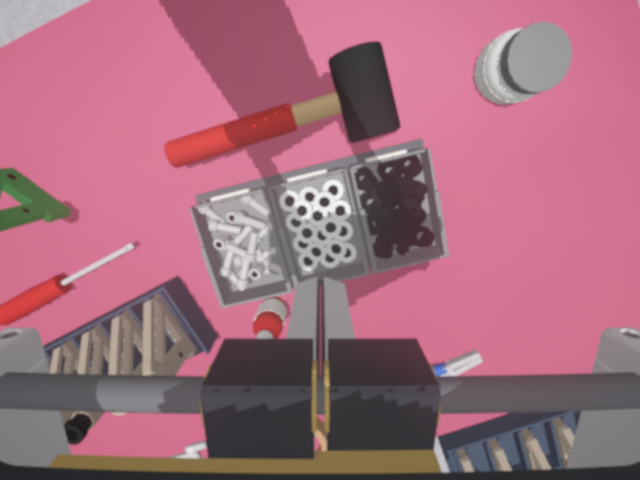

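The wrist view shows the bushing bin at right, its corners at about (350,163), (428,150), (447,256) and (371,272).

Run:
```python
from h import *
s=pickle.load(open('wrist.pkl','rb'))
P=np.array([onz(s,350,163,.034),onz(s,428,150,.034),onz(s,447,256,.05),onz(s,371,272,.05)]);print(P.round(3),P.mean(0).round(4))
a=[onz(s,409,257,.05),onz(s,389,157,.034)];print(np.mean(a,0))
go([*(P.mean(0)[:2]*.6+.4*np.array([.53,.215])),.07])
```

```text
[[0.468 0.184 0.034]
 [0.483 0.258 0.034]
 [0.587 0.242 0.05 ]
 [0.575 0.166 0.05 ]] [0.5283 0.2126 0.042 ]
[0.52500843 0.21372169 0.042     ]
10.4 tool [0.5122 0.1353 0.2143] rpy [-3.141 -0.     2.77 ] w 0.0004466721497904792 F [-0.8 -0.5  0.5]
shift [0.0128 0.0791 0.1443]
```

```bash
python3 -m crank '[[1,[0.006,0.0395,0],[0,0,0]],[1,[0.006,0.0395,0],[0,0,0]],[1,[0,0,0.04],[0,0,0]],[1,[0,0,0.04],[0,0,0]],[1,[0,0,0.04],[0,0,0]],[1,[0,0,0.015],[0,0,0]],[1,[0,0,0.009],[0,0,0]],[1,[0,0,0],[0,0,0]]]'
python3 -m crank '[[1,[0,0,0],[0,0,0]],[1,[0,0,0],[0,0,0]],[1,[0,0,0],[0,0,0]]]'
python3 - <<'E'
from h import *
go([.529,.2135,.070])
s=snap('side'); cv2.imwrite('pics/s4.png',cv2.resize(s['color'][140:320,150:350],None,fx=3,fy=3)[:,:,::-1])
E
```

```text
time: 11.2
tool_pos: [0.5298, 0.2126, 0.0707]
ee_rot: [-3.142, -0.0, 2.768]
wrist_force: [0.7, -0.7, 0.1]
width: -0.0002
finger_force: 0.0
time: 11.5
tool_pos: [0.5306, 0.2137, 0.0724]
ee_rot: [3.139, 0.003, 2.77]
wrist_force: [-0.4, -0.7, 0.2]
width: 0.0005
finger_force: 0.0
11.5 tool [0.5306 0.2137 0.0724] rpy [3.139e+00 3.000e-03 2.770e+00] w 0.0004928218857889321 F [-0.4 -0.7  0.2]
shift [ 0.0014 -0.0007  0.0024]
```

View pics/s4.png

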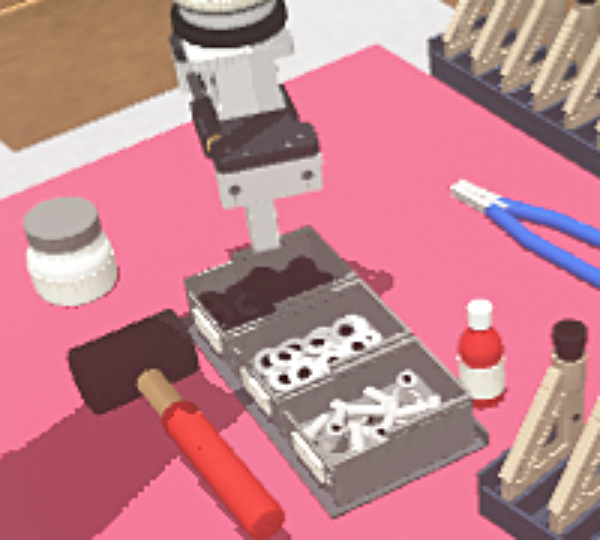

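The tips, at crop (265,245), hover over the bushing bin and touch nothing. I'll hold, retreat upwards and hand in.

```bash
python3 -m crank '[[1,[0,0,0.001],[0,0,0]],[1,[0,0,0],[0,0,0]],[1,[0,0,0],[0,0,0]],[1,[0,0,0],[0,0,0]],[1,[0,0,0],[0,0,0]],[1,[0,0,0],[0,0,0]],[1,[0,0,0],[0,0,0]],[1,[0,0,0],[0,0,0]]]'
python3 -m crank '[[1,[0,0,0],[0,0,0]],[1,[0,0,0],[0,0,0]],[1,[0,0,0],[0,0,0]],[1,[0,0,0],[0,0,0]],[1,[0,0,0],[0,0,0]],[1,[0,0,0],[0,0,0]],[1,[0,0,0],[0,0,0]],[1,[0,0,0],[0,0,0]]]'
python3 -m crank '[[1,[0,0,0],[0,0,0]],[1,[0,0,0],[0,0,0]],[1,[0,0,0],[0,0,0]],[1,[0,0,0],[0,0,0]],[1,[0,0,0],[0,0,0]],[1,[0,0,0],[0,0,0]],[1,[0,0,0],[0,0,0]],[1,[0,0,0],[0,0,0]]]'
python3 -m crank '[[1,[0,0,0],[0,0,0]],[1,[0,0,-0.03],[0,0,0]],[1,[0,0,-0.04],[0,0,0]],[1,[0,0,-0.04],[0,0,0]],[1,[0,0,-0.02],[0,0,0]],[1,[0,0,0],[0,0,0]],[1,[0,0,0],[0,0,0]],[1,[0,0,0],[0,0,0]]]'
python3 -c "
from h import *
print(robot.close_job())"
```

```text
time: 12.35
tool_pos: [0.5295, 0.2133, 0.0695]
ee_rot: [3.142, -0.0, 2.77]
wrist_force: [0.4, 0.0, -0.4]
width: 0.0007
finger_force: 0.0
time: 13.15
tool_pos: [0.5295, 0.2134, 0.0695]
ee_rot: [3.141, 0.0, 2.77]
wrist_force: [0.6, -0.6, 0.6]
width: 0.0
finger_force: 0.0
time: 13.95
tool_pos: [0.5295, 0.2134, 0.0695]
ee_rot: [3.141, 0.0, 2.77]
wrist_force: [-0.1, 1.2, -0.2]
width: 0.0004
finger_force: 0.0
time: 14.75
tool_pos: [0.5284, 0.213, 0.1969]
ee_rot: [-3.139, -0.003, 2.77]
wrist_force: [-0.2, 0.4, 0.5]
width: 0.0008
finger_force: 0.0
the job is handed in; nothing more can be done
None
```

I pressed the call button fully in and released it, then pointed about 2 cm above the empty bore and about 2 cm above the middle of the bushing bin's mouth, over 2 s each, with no sign of touching anything else; the job was handed in at about 15 s, and no verdict came back.

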